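# Tip the soft jaws out of a hinged tilt tray

## Robot

A 6-joint arm with a two-finger parallel gripper is mounted at the origin on a cart in front of the work surface, level with it; the furniture and walls round the work are solid. World frame = base frame: x ahead of the robot, y to its left, z up, the work surface at z = 0. Lengths are in m, angles in rad, forces in N, time in s.
With the tool pointing down it reaches from about 0.3 to 1 m from the base axis. Payload 5.1 kg.
Tool frame: the origin (TCP) lies at the very end of the fingers, on their centre line; the grasp point (between the pads) lies 19 mm behind it (grip_depth is the distance from the TCP to the grasp point, in m); z points along the fingers, y is the line along which they close (so a half turn about z gives the same grasp; the last joint's range is limited). The gripper opens to 95 mm and grips with 3 to 60 N. Pads are 20 mm wide; open, the fingers measure 119 mm over their backs; the gripper's body (75 mm by 180 mm) begins 59 mm behind the grasp point.
Start: joints at [1.149, 0.124, 1.65, -0, 1.367, -0.083], TCP at [0.216, 0.613, 0.215] pointing down, gripper open.
Joint ranges: [-2.61, 2.61], [-1.02, 2.33], [0.03, 2.71], [-1.35, 4.49], [0.32, 2.68], [-2.91, 2.91]. Speed limits (rad/s): [2.57, 2.57, 3.14, 3.14, 3.14, 3.14].

## Interface

Orientations are given as a unit quaternion [w, x, y, z].
In Python, from bench import sense, grab_frame, close_job, grip_depth gives the robot as it stands.
- The arm moves only by the tool servo_tool, never from a script. Its argument "rows" is a list of rows, each an object of numbers: "dx", "dy", "dz": the shift along the tool's x, y, z in m; "rx", "ry", "rz": the turn, a rotation vector about the tool's x, y, z in rad; "grip": the gripper command: -1 is shut, 1 is fully open, values between are in proportion. A call has 1 to 8 rows; each row shifts and turns the commanded pose from where the row before left it, along the tool's axes as they then stand; what a row does not reach is not made up. A row lasts 1/8 s, in which the tool goes at most 62.5 mm and 10.7 degrees, less where a joint would pass 70% of its speed; a pose out of reach is approached as far as the arm can. A call with a gripper value outside its range is refused whole. The fingers move at their own pace and stop on an object; "squeeze" is the grip in N (left out, the last holds). Time passes only in rows, so rows that do not move let the fingers close. It gives the time, the measured TCP pose, the force, the opening and the grip force at its end, in the units of the state.
- sense(): the state, without advancing time (a new reading comes with each control period).
- grab_frame(name): name is "scene" or "top" or "wrist"; returns a dict with "pixels" (420x560x3 uint8, red, green, blue), "z_map" (420x560 float32, m along the optical axis (not along the pixel's ray), 0 where there is no reading), "vertical_fov" (degrees; the focal length in pixels is half the picture's height over the tangent of half this angle, whatever the lens; pixels are square), "cx", "cy" (the principal point, pixels), "eye" and "attitude" of the camera in the world; the wrist camera has in their place "hand_eye" (4x4, takes a point from camera to tool coordinates, whose origin is the TCP and whose axes are the flange's). Camera axes: x right, y up, looking along -z (the intrinsics and any distortion apply to the point x, -y, -z); pixel columns grow to the right and rows downward; lengths in m; the calibration is good to about 2 mm. The wrist camera is an equidistant fisheye: a pixel r from the principal point sees the ray r / f radians off the axis. A picture is of the moment at which its call begins: read the wrist's pose just before it.
- close_job(): hands the job in; it is judged then, once.
The state is a dict: "time": time; "joints": joint angles; "joint_vel": joint speeds; "tau": joint torques, N m; "ee_pos": TCP position; "orientation": TCP orientation; "force": force on the tool from outside, world axes, zero at the start; "torque": the same for the moment, N m; "gripper_width": finger opening in m; "grasp_force": force on a finger pad.
Only numpy, scipy, OpenCV 4.12 (cv2) and the standard library are available. Lean on these libraries where they do the work, as an engineer would, in place of code of your own. Each camera call takes 0.05 s, during which the arm holds its last target. There are 200 camera calls.

## Task

Empty the tilt tray into its catch bin: take the leaning black grip plate at the tray's free edge, raise the tray steadily until all three soft jaws have slid out over the hinged end into the bin, then lower the tray gently, without letting it drop, until it is fully down on its rest pillars, and let go. Let the jaws slide out by themselves without touching them, and leave the other things on the bench where they lie.

Things in the scene. Friction and masses are not known exactly. Their poses are not given: they have to be found in the camera images.
- tilt_stand: grey fixed stand: base plate 366 x 130 mm, tray at its -x end, steel catch bin at its +x end, two hinge cheeks between (tops at z = 107 mm). Origin on the bench surface, 40 mm to -x of the hinge; x runs from the grip plate towards the bin, z up. The tray floor is level at z = 100 mm when down, on two rest pillars under its free end
- tray_hinge (a point): hinge axis of the tray, on the stand at x = 40, y = 0, z = 100 mm; the axis runs along the stand's y; axes of this point as the stand's
- grip_plate (a point): grip point, mid-thickness, mid-width of the flat black plate, 23 mm below its upper edge along the plate. Plate 110 mm wide (along the stand's y), 10 mm thick, black part 45 mm high. Tray down, it leans 35 degrees from vertical, upper edge outward (stand's -x), so come in tilted likewise; the point is then 214 mm to -x of the hinge and 42 mm above it. Axes turn with the tray (x to hinge, z up)
- tray (a joint): tilt of the tray (rad): 0 down on its rest pillars, grows as the free edge rises, stop at 0.95. Plain hinge, lightly damped; falls back if let go. Tray aluminium, 182 x 116 mm, 0.5 kg, side walls 25 mm, low wall 13 mm at the free edge, open at the hinged end. The jaws start to slide at some 0.35 to 0.75 rad, depending on friction, and need a moment to run out
- bin_floor (a point): centre of the catch bin's inner floor, 11 mm above the bench, on the stand at x = 125, y = 0; axes as the stand's. The bin is 150 mm (x) by 120 mm (y) inside, rim 75 mm above the bench; a steel chute plate slopes down into it from just below the hinge.
- soft_jaw_1: light grey steel block (spare soft jaw) 28 mm high, 0.3 to 0.55 kg, on its broad underside 72 mm long and 34 mm wide; origin at the centre of the underside, its y along the 72 mm, z up; starts lying flat on the tray floor
- soft_jaw_2: black steel block (spare soft jaw) 34 mm high, 0.4 to 0.7 kg, on its broad underside 72 mm long and 34 mm wide; origin at the centre of the underside, its y along the 72 mm, z up; starts lying flat on the tray floor
- soft_jaw_3: light grey steel block (spare soft jaw) 22 mm high, 0.4 to 0.7 kg, the one lying nearest the hinge, on its broad underside 72 mm long and 34 mm wide; origin at the centre of the underside, its y along the 72 mm, z up; starts lying flat on the tray floor
- pliers: bystander: pliers with red handles, 171 mm long, lying flat; origin under its middle
- deburrer: bystander: thin blue-handled hand tool, 129 mm long, lying flat between the chucks; origin under its middle
- hex_key: bystander: black hex key, 133 mm long, lying flat near the grip plate; origin under its middle
Things that resemble listed ones, but are neither listed nor needed, are in the scene too. What is shaped like the soft_jaw_3 but pink is not meant.

How it is judged:
On the way, in this order (a step that is already met when the one before it is completed fails the run):
1. the tray is raised off its rest (value of joint tray above 0.15 rad), for 0.1 s.
2. all three soft jaws are in the catch bin while the tray is still raised (value of joint tray above 0.15 rad and x of soft_jaw_1 in the frame of bin_floor between -0.078 and 0.078 m and y of soft_jaw_1 in the frame of bin_floor between -0.06 and 0.06 m and z of soft_jaw_1 in the frame of bin_floor between -0.01 and 0.075 m and x of soft_jaw_2 in the frame of bin_floor between -0.078 and 0.078 m and y of soft_jaw_2 in the frame of bin_floor between -0.06 and 0.06 m and z of soft_jaw_2 in the frame of bin_floor between -0.01 and 0.075 m and x of soft_jaw_3 in the frame of bin_floor between -0.078 and 0.078 m and y of soft_jaw_3 in the frame of bin_floor between -0.06 and 0.06 m and z of soft_jaw_3 in the frame of bin_floor between -0.01 and 0.075 m), for 0.2 s.
At the end, for the whole second after the job is handed in: the tray is down on its rest (tilt under 0.02 rad), and all three soft jaws lie at rest (under 0.02 m/s) in the catch bin: their origins within the bin's inner outline (78 mm along x and 60 mm along y from its centre) and less than 75 mm above its floor (value of joint tray below 0.02 rad and x of soft_jaw_1 in the frame of bin_floor between -0.078 and 0.078 m and y of soft_jaw_1 in the frame of bin_floor between -0.06 and 0.06 m and z of soft_jaw_1 in the frame of bin_floor between -0.01 and 0.075 m and x of soft_jaw_2 in the frame of bin_floor between -0.078 and 0.078 m and y of soft_jaw_2 in the frame of bin_floor between -0.06 and 0.06 m and z of soft_jaw_2 in the frame of bin_floor between -0.01 and 0.075 m and x of soft_jaw_3 in the frame of bin_floor between -0.078 and 0.078 m and y of soft_jaw_3 in the frame of bin_floor between -0.06 and 0.06 m and z of soft_jaw_3 in the frame of bin_floor between -0.01 and 0.075 m and linear speed of each of soft_jaw_1, soft_jaw_2, soft_jaw_3 below 0.02 m/s); the robot touches nothing.
It fails at once if the tray drops or is lowered hard (falling faster than 1.2 rad/s) (velocity of joint tray below -1.2 rad/s).
It fails at once if the tray is jerked up (faster than 1.5 rad/s) (velocity of joint tray above 1.5 rad/s).
It fails at once if a soft jaw is touched by the robot (over 1 N) (contact force between any of the fingers, the arm and soft_jaw_1 above 1 N or contact force between any of the fingers, the arm and soft_jaw_2 above 1 N or contact force between any of the fingers, the arm and soft_jaw_3 above 1 N).
It fails at once if a bystander is moved more than 20 mm (distance of any of pliers, deburrer, hex_key from where it was at the start of the episode above 0.02 m).
It also fails if it takes over 54 s, if anything falls off the work surface, if the arm or the gripper's body presses on something with over 40 N, if the wrist force passes 120 N, or if a joint passes its speed limit or range.

## Working session

There is one attempt and no reset: what is moved stays moved. The work goes in short steps, Python scripts to look and compute and a tool call to move; the robot and the scene stay as the last step left them, time stands still between calls to the robot, and variables do not carry over. Pictures are saved under pics/ and viewed, at most 10 in all, crops included, and the job is handed in when it is done.

Besides the shell and the picture viewer there is one more tool, called by a JSON object that holds its "method" and its "body". servo_tool: Moves the arm, as the interface text tells. Its arguments: {"type":"object","properties":{"rows":{"type":"array"},"squeeze":{"type":"number"}},"required":["rows"]}

```bash
mkdir -p pics; cat > h.py <<'E'
import numpy as np, cv2
from bench import sense, grab_frame, close_job, grip_depth
from scipy.spatial.transform import Rotation as R
def q2R(q): return R.from_quat([q[1],q[2],q[3],q[0]]).as_matrix()
def cloud(f):
    h,w=f["z_map"].shape; fl=h/2/np.tan(np.radians(f["vertical_fov"])/2)
    v,u=np.mgrid[:h,:w]; z=f["z_map"]
    p=np.stack([(u-f["cx"])/fl*z,-(v-f["cy"])/fl*z,-z],-1)
    a=np.array(f["attitude"]); A=a if a.shape==(3,3) else q2R(a)
    return p@A.T+np.array(f["eye"])
E
python3 - <<'E'
from h import *
for n in("scene","top"):
    f=grab_frame(n); cv2.imwrite(f"pics/{n}.png",f["pixels"][:,:,::-1]); np.save(f"{n}_c.npy",cloud(f))
    print(n,{k:v for k,v in f.items() if k not in("pixels","z_map")},(f["z_map"]>0).mean())
print(grip_depth if not callable(grip_depth) else grip_depth(),sense())
E
```

```text
scene {'vertical_fov': 56.302919274075144, 'cx': 272.6643372636692, 'cy': 207.11040710094485, 'eye': array([ 0.1474505 , -0.61131318,  0.88431681]), 'attitude': array([ 0.87954392,  0.3815084 , -0.12319675, -0.25627405])} 0.9962797619047619
top {'vertical_fov': 50.865176233993694, 'cx': 283.6072135719688, 'cy': 211.23710081753856, 'eye': array([0.38898292, 0.05050816, 1.3775659 ]), 'attitude': array([ 0.71416064,  0.0664633 , -0.05946215, -0.69427766])} 0.9961011904761905
0.0188 {'time': 0.1, 'joints': array([ 1.14939443e+00,  1.24434662e-01,  1.65151008e+00,  1.69540562e-05,
        1.36748952e+00, -8.25866516e-02]), 'joint_vel': array([-0.00017556, -0.0009696 , -0.00206058,  0.00026844, -0.00052266,
       -0.00176855]), 'tau': array([ 1.15111088e-04, -4.18882048e+01, -3.61094177e+01,  7.76800420e-02,
        4.62235312e-02, -8.44806550e-05]), 'ee_pos': array([0.21582256, 0.612523  , 0.21352952]), 'orientation': array([-2.37628309e-04,  1.68600105e-01,  9.85684106e-01, -8.89653676e-04]), 'force': array([-0.28877861,  0.44492332, -0.86340762]), 'torque': array([ 0.03399354, -0.00718635,  0.02110695]), 'grasp_force': 0.0, 'gripper_width': 0.09478001604481989}
```

View pics/top.png

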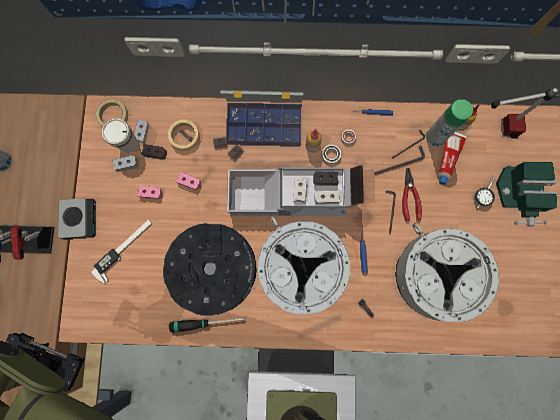

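View pics/scene.png

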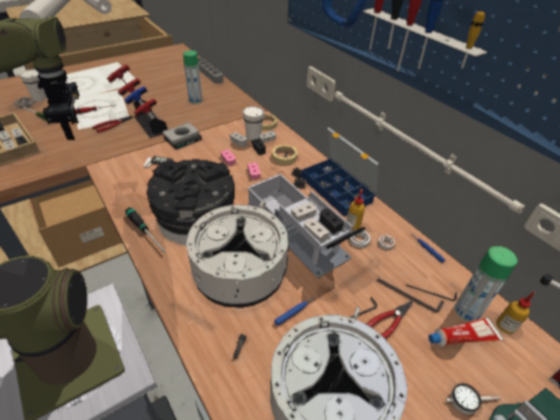

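The top view shows the stand lying along image rows 165-215. The bin is at columns 228-280, the tray at 280-350 and the black grip plate at about (357,185). The hex key is at (391,210), the pliers at (410,195) and the deburrer at (364,257). The stand's x axis points left in the image, about world +y.

```bash
python3 - <<'E'
from h import *
c=np.load("top_c.npy"); im=cv2.imread("pics/top.png")
for v in range(160,222,5): print(v,[tuple(int(x) for x in np.round(c[v,u]*1000)) for u in (233,255,278,284,345,352,357,361)])
# plate: dark pixels, z>0.1
sub=np.zeros(im.shape[:2],bool); sub[155:220,340:372]=1
m=sub&(im.max(2)<60)&(c[...,2]>.09)
P=c[m]; print(m.sum(),P.min(0),P.max(0),P.mean(0))
# upper edge
T=P[P[:,2]>P[:,2].max()-.012]; print(T.mean(0),T.min(0),T.max(0))
cc,s,vt=np.linalg.svd(P-P.mean(0),full_matrices=False); print(vt)
# whole stand outline: z>20mm region
sub[:]=0; sub[155:225,222:375]=1
m=(sub&(c[...,2]>.06)&(c[...,2]<.2)).astype(np.uint8)
Q=c[m>0][:,:2].astype(np.float32); print(cv2.minAreaRect(Q))
print(sense()["joints"])
big=cv2.resize(im[150:230,215:410],None,fx=4,fy=4,interpolation=cv2.INTER_CUBIC); cv2.imwrite("pics/crop.png",big)
E
```

```text
160 [(801, 237, -1), (802, 165, 2), (805, 91, -1), (806, 71, -1), (810, -125, 2), (813, -149, -4), (813, -165, -4), (813, -178, -3)]
165 [(784, 235, 3), (788, 165, -4), (789, 90, -3), (789, 71, -1), (793, -125, 3), (794, -148, 4), (795, -165, -1), (795, -177, 1)]
170 [(745, 224, 81), (750, 158, 71), (749, 87, 81), (742, 69, 108), (746, -112, 111), (740, -129, 136), (735, -140, 154), (733, -150, 163)]
175 [(743, 230, 31), (745, 161, 29), (732, 87, 88), (729, 69, 101), (731, -112, 110), (725, -129, 136), (721, -141, 150), (718, -150, 162)]
180 [(730, 231, 18), (732, 161, 17), (716, 86, 87), (714, 68, 98), (716, -112, 109), (711, -129, 133), (706, -141, 153), (702, -150, 168)]
185 [(715, 231, 15), (717, 161, 14), (701, 86, 87), (699, 68, 99), (702, -112, 107), (695, -129, 134), (691, -140, 155), (691, -151, 156)]
190 [(699, 230, 11), (702, 161, 8), (686, 85, 83), (683, 67, 100), (686, -112, 109), (681, -129, 132), (677, -141, 151), (675, -151, 161)]
195 [(683, 230, 9), (684, 160, 14), (670, 85, 90), (669, 67, 96), (672, -113, 106), (664, -128, 140), (662, -140, 155), (661, -151, 161)]
2
[... 513 characters left out ...]
64, 1), (632, -177, -2)]
220 [(605, 227, -2), (606, 157, 1), (609, 85, -1), (608, 66, 6), (614, -127, -1), (615, -148, 2), (615, -164, 0), (616, -178, -3)]
448 [ 0.38898292 -0.15483321  0.10420802] [0.7477871  0.05050816 1.3775659 ] [ 0.69172217 -0.13887715  0.15135901]
[0.38898292 0.05050816 1.3775659 ] [0.38898292 0.05050816 1.3775659 ] [0.38898292 0.05050816 1.3775659 ]
[[-0.3043225   0.12020555  0.9449542 ]
 [-0.95256711 -0.03639421 -0.30214461]
 [ 0.0019286   0.99208169 -0.12557943]]
((0.664607584476471, 0.04143474996089935), (0.17970840632915497, 0.39673739671707153), 0.44644543528556824)
[ 1.14939443e+00  1.24434662e-01  1.65151008e+00  1.69540562e-05
  1.36748952e+00 -8.25866516e-02]
```

View pics/crop.png

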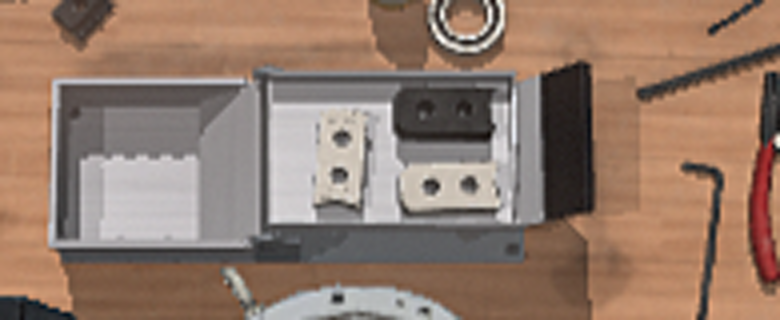

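The crop confirms the layout: jaws 1 and 2 lie near the plate, jaw 3 near the hinge, and the plate spans (545-592, 65-220) in the crop. Next I'll fit the edges to get the yaw and centre line.

```bash
python3 - <<'E'
from h import *
c=np.load("top_c.npy"); im=cv2.imread("pics/top.png")
ok=(c[...,2]>-.05)&(c[...,2]<.3)
# plate inner-face plane
box=np.zeros(ok.shape,bool); box[165:212,351:364]=1
m=box&ok&(c[...,2]>.11)&(im.max(2)<75); P=c[m]
# robust plane y = a + b x + d z
for _ in range(4):
    A=np.c_[np.ones(len(P)),P[:,0]-.69,P[:,2]-.142]; s=np.linalg.lstsq(A,P[:,1],rcond=None)[0]; r=P[:,1]-A@s; P=P[abs(r)<2.5*r.std()+1e-4]
print("plane",s,r.std(),len(P),"yaw",np.degrees(np.arctan(s[1])),"lean",np.degrees(np.arctan(-s[2])))
print("x ext",np.percentile(P[:,0],[0,1,99,100]),"z",np.percentile(P[:,2],[0,1,99,100]))
# side edges per column: bin+tray rims
up=ok&(c[...,2]>.06)&(c[...,2]<.2); F=[];N=[]
for u in range(232,345):
    v=np.where(up[160:222,u])[0]+160
    F.append(c[v[0],u]);N.append(c[v[-1],u])
for n,E in(("far",np.array(F)),("near",np.array(N))):
    for seg in(slice(0,42),slice(58,110)):
        p=E[seg]; k=np.polyfit(p[:,1]-np.median(p[:,1]),p[:,0],1); print(n,np.degrees(np.arctan(k[0])),np.median(p,0))
E
```

```text
plane [-0.13439536  0.02481254 -0.71557312] 0.0025625536471087294 423 yaw 1.4213623093291943 lean 35.58649111814319
x ext [0.63791537 0.63989622 0.74511018 0.7463601 ] z [0.12478197 0.12975387 0.16581494 0.16772118]
far -1.7825542600260045 [0.7481311  0.16501576 0.07769561]
far -1.7442972369884855 [ 0.74608948 -0.0236565   0.12520558]
near 6.860319791998958 [0.62078039 0.16111892 0.07622963]
near -2.7578476305383424 [ 0.63225905 -0.02618527  0.10962306]
```

```bash
cat >> h.py <<'E'
G=np.array([.692,-.1405,.142]); SX=np.array([-.028,1,0]); SX/=np.linalg.norm(SX); ZZ=np.array([0,0,1.])
SY=np.cross(ZZ,SX)
def tool(th,lean=np.radians(35)):
    a=lean-th; z=np.sin(a)*SX-np.cos(a)*ZZ; y=np.cos(a)*SX+np.sin(a)*ZZ
    return np.c_[np.cross(y,z),y,z]
def need(p,Rt,s=None):
    s=s or sense(); C=q2R(s["orientation"])
    print("shift tool",np.round(C.T@(np.array(p)-s["ee_pos"]),4),"rot",np.round(R.from_matrix(C.T@Rt).as_rotvec(),4),"pos",np.round(s["ee_pos"],4),"t",s["time"],"w",s["gripper_width"],"F",np.round(s["force"],1),"j",np.round(s["joints"],2))
E
python3 - <<'E'
from h import *
T=tool(0); need([.694,-.204,.36],T); print(G-.1112*T[:,2])
E
```

```text
shift tool [-0.7224 -0.6114 -0.1455] rot [-0.6057  0.1115 -0.3555] pos [0.2158 0.6125 0.2135] t 0.1 w 0.09478001604481989 F [-0.3  0.4 -0.9] j [ 1.15  0.12  1.65  0.    1.37 -0.08]
[ 0.69378519 -0.20425671  0.23308971]
```

{"method": "servo_tool", "body": {"rows": [{"dz": -0.05, "grip": 1}, {"dz": -0.05}, {"dz": -0.045}, {"dx": -0.04, "dy": -0.034}, {"dx": -0.04, "dy": -0.034}, {"dx": -0.04, "dy": -0.034}, {"dx": -0.04, "dy": -0.034}, {"dx": -0.04, "dy": -0.034}]}}

```text
$.rows[0]: bad value
```

{"method": "servo_tool", "body": {"rows": [{"dx": -0.04, "dy": -0.034}, {"dx": -0.04, "dy": -0.034}, {"dx": -0.04, "dy": -0.034}, {"dx": -0.04, "dy": -0.034}, {"dx": -0.04, "dy": -0.034}, {"dx": -0.04, "dy": -0.034}, {"dx": -0.04, "dy": -0.034}, {"dx": -0.04, "dy": -0.034}]}}

```text
$.rows[0]: bad value
```

```bash
python3 -c "
from h import *
need([.694,-.204,.36],tool(0))"
```

```text
shift tool [-0.7224 -0.6114 -0.1455] rot [-0.6057  0.1115 -0.3555] pos [0.2158 0.6125 0.2135] t 0.1 w 0.09478001604481989 F [-0.3  0.4 -0.9] j [ 1.15  0.12  1.65  0.    1.37 -0.08]
```

Every row probably needs all the keys.

{"method": "servo_tool", "body": {"rows": [{"dx": 0, "dy": 0, "dz": -0.05, "rx": 0, "ry": 0, "rz": 0, "grip": 1}, {"dx": 0, "dy": 0, "dz": -0.05, "rx": 0, "ry": 0, "rz": 0, "grip": 1}, {"dx": 0, "dy": 0, "dz": -0.045, "rx": 0, "ry": 0, "rz": 0, "grip": 1}, {"dx": -0.04, "dy": -0.034, "dz": 0, "rx": 0, "ry": 0, "rz": 0, "grip": 1}, {"dx": -0.04, "dy": -0.034, "dz": 0, "rx": 0, "ry": 0, "rz": 0, "grip": 1}, {"dx": -0.04, "dy": -0.034, "dz": 0, "rx": 0, "ry": 0, "rz": 0, "grip": 1}, {"dx": -0.04, "dy": -0.034, "dz": 0, "rx": 0, "ry": 0, "rz": 0, "grip": 1}, {"dx": -0.04, "dy": -0.034, "dz": 0, "rx": 0, "ry": 0, "rz": 0, "grip": 1}]}}

```text
time: 1.1
ee_pos: [0.3486, 0.3846, 0.3591]
orientation: [-0.0, 0.168, 0.986, -0.0]
force: [0.5, 0.5, 1.0]
gripper_width: 0.0951
grasp_force: 0.0
```

{"method": "servo_tool", "body": {"rows": [{"dx": -0.04, "dy": -0.034, "dz": 0, "rx": 0, "ry": 0, "rz": 0, "grip": 1}, {"dx": -0.04, "dy": -0.034, "dz": 0, "rx": 0, "ry": 0, "rz": 0, "grip": 1}, {"dx": -0.04, "dy": -0.034, "dz": 0, "rx": 0, "ry": 0, "rz": 0, "grip": 1}, {"dx": -0.04, "dy": -0.034, "dz": 0, "rx": 0, "ry": 0, "rz": 0, "grip": 1}, {"dx": -0.04, "dy": -0.034, "dz": 0, "rx": 0, "ry": 0, "rz": 0, "grip": 1}, {"dx": -0.04, "dy": -0.034, "dz": 0, "rx": 0, "ry": 0, "rz": 0, "grip": 1}, {"dx": -0.04, "dy": -0.034, "dz": 0, "rx": 0, "ry": 0, "rz": 0, "grip": 1}, {"dx": -0.04, "dy": -0.034, "dz": 0, "rx": 0, "ry": 0, "rz": 0, "grip": 1}]}}

```text
time: 2.1
ee_pos: [0.56, 0.0217, 0.3592]
orientation: [-0.0, 0.169, 0.986, 0.0]
force: [0.4, 0.1, -0.5]
gripper_width: 0.0954
grasp_force: 0.0
```

{"method": "servo_tool", "body": {"rows": [{"dx": -0.04, "dy": -0.034, "dz": 0, "rx": 0, "ry": 0, "rz": 0, "grip": 1}, {"dx": -0.04, "dy": -0.034, "dz": 0, "rx": 0, "ry": 0, "rz": 0, "grip": 1}, {"dx": -0.04, "dy": -0.034, "dz": 0, "rx": 0, "ry": 0, "rz": 0, "grip": 1}, {"dx": -0.04, "dy": -0.034, "dz": 0, "rx": 0, "ry": 0, "rz": 0, "grip": 1}, {"dx": -0.04, "dy": -0.034, "dz": 0, "rx": 0, "ry": 0, "rz": 0, "grip": 1}, {"dx": 0, "dy": 0, "dz": 0, "rx": -0.15, "ry": 0.028, "rz": -0.09, "grip": 1}, {"dx": 0, "dy": 0, "dz": 0, "rx": -0.15, "ry": 0.028, "rz": -0.09, "grip": 1}, {"dx": 0, "dy": 0, "dz": 0, "rx": -0.15, "ry": 0.028, "rz": -0.09, "grip": 1}]}}

```text
time: 3.1
ee_pos: [0.6916, -0.2038, 0.3599]
orientation: [-0.003, 0.03, 0.973, 0.229]
force: [-0.4, 0.0, 0.8]
gripper_width: 0.0954
grasp_force: 0.0
```

{"method": "servo_tool", "body": {"rows": [{"dx": 0, "dy": 0, "dz": 0, "rx": -0.15, "ry": 0.028, "rz": -0.09, "grip": 0.3}, {"dx": 0, "dy": 0, "dz": 0, "rx": 0, "ry": 0, "rz": 0, "grip": 0.3}, {"dx": 0, "dy": 0, "dz": 0, "rx": 0, "ry": 0, "rz": 0, "grip": 0.3}]}}

```text
time: 3.48
ee_pos: [0.6918, -0.2031, 0.3596]
orientation: [-0.005, -0.015, 0.954, 0.298]
force: [0.1, -0.8, -0.3]
gripper_width: 0.0707
grasp_force: 0.0
```

```bash
python3 - <<'E'
from h import *
T=tool(0); need(G-.1112*T[:,2],T)
f=grab_frame("wrist"); cv2.imwrite("pics/w1.png",f["pixels"][:,:,::-1]); print(f["hand_eye"],f["cx"],f["cy"],f["vertical_fov"])
E
```

```text
shift tool [-0.0019 -0.073   0.1034] rot [-0.0056 -0.0021  0.0031] pos [ 0.6918 -0.2031  0.3596] t 3.475 w 0.07073367559499635 F [ 0.1 -0.8 -0.3] j [-0.56  0.39  1.17  0.52  1.89 -2.07]
[[-2.34032451e-04  9.70629442e-01  2.40579367e-01  6.75490169e-02]
 [ 9.99999422e-01 -2.54098397e-05  1.07530358e-03 -3.89989292e-04]
 [ 1.04983440e-03  2.40579480e-01 -9.70628874e-01 -1.69177151e-01]
 [ 0.00000000e+00  0.00000000e+00  0.00000000e+00  1.00000000e+00]] 280.51193907300393 208.92350378858134 65.70646984690485
```

View pics/w1.png

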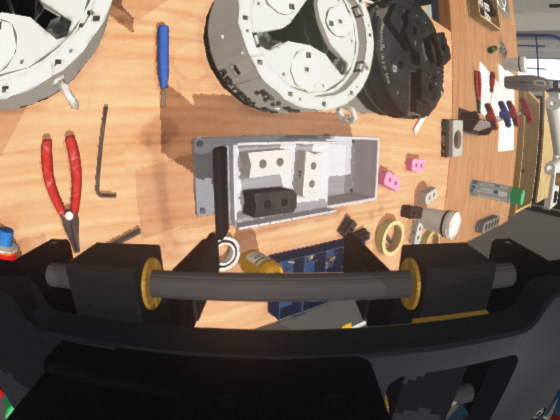

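The wrist view shows the plate edge-on at columns 214-229, rows 147-237, so the lean matches. Next I move to the pre-grasp pose and check it from there.

{"method": "servo_tool", "body": {"rows": [{"dx": -0.001, "dy": -0.036, "dz": 0.025, "rx": 0, "ry": 0, "rz": 0, "grip": 0.3}, {"dx": -0.001, "dy": -0.037, "dz": 0.025, "rx": -0.006, "ry": -0.002, "rz": 0.003, "grip": 0.3}, {"dx": 0, "dy": 0, "dz": 0.025, "rx": 0, "ry": 0, "rz": 0, "grip": 0.3}, {"dx": 0, "dy": 0, "dz": 0.025, "rx": 0, "ry": 0, "rz": 0, "grip": 0.3}, {"dx": 0, "dy": 0, "dz": 0, "rx": 0, "ry": 0, "rz": 0, "grip": 0.3}]}}

```text
time: 4.15
ee_pos: [0.6936, -0.2038, 0.2355]
orientation: [-0.005, -0.015, 0.953, 0.302]
force: [0.8, -0.5, 0.2]
gripper_width: 0.0616
grasp_force: 0.0
```

```bash
cat > wv.py <<'E'
from h import *
import sys
T=tool(0); s=sense(); need(G-.1112*T[:,2],T,s)
f=grab_frame("wrist"); cv2.imwrite(sys.argv[1],f["pixels"][:,:,::-1])
h,w=f["z_map"].shape; fl=h/2/np.tan(np.radians(f["vertical_fov"])/2)
v,u=np.mgrid[:h,:w]; a=(u-f["cx"])/fl; b=(v-f["cy"])/fl; r=np.hypot(a,b)+1e-9; k=np.tan(r)/r*f["z_map"]
p=np.stack([a*k,-b*k,-f["z_map"]],-1); H=f["hand_eye"]; p=p@H[:3,:3].T+H[:3,3]
W=p@q2R(s["orientation"]).T+s["ee_pos"]
m=(f["pixels"].max(2)<70)&(f["z_map"]>.05)&(np.linalg.norm(W-G,axis=-1)<.09)&(abs((W-G)@T[:,1])<.02)&(W[...,2]>.135)
L=(W[m]-G)@T  # tool coords about expected grip point
print(m.sum(),"plate in grip frame x,y,z pct",np.percentile(L,[1,5,50,95,99],axis=0).round(4).tolist())
top=L[L[:,2]<np.percentile(L[:,2],40)]; print("y vs x slope",np.polyfit(L[:,0],L[:,1],1))
vv,uu=np.where(m); print(uu.min(),uu.max(),vv.min(),vv.max())
E
python3 wv.py pics/w2.png
```

```text
shift tool [-0.0002 -0.0018  0.0017] rot [ 0.0021 -0.0028  0.0019] pos [ 0.6936 -0.2038  0.2355] t 4.15 w 0.06163311357939922 F [ 0.8 -0.5  0.2] j [-0.56  0.45  1.31  0.51  1.73 -2.17]
1175 plate in grip frame x,y,z pct [[-0.0522, -0.0057, -0.0231], [-0.0458, -0.0049, -0.0227], [0.0096, -0.0016, -0.0214], [0.0479, 0.0026, -0.0198], [0.0509, 0.0033, -0.0084]]
y vs x slope [ 0.00720023 -0.00124377]
272 283 149 272
```

View pics/w2.png

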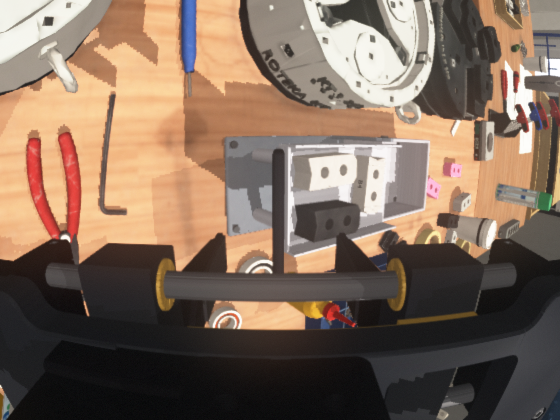

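The plate is centred between the fingers: its edge is within 1.5 mm of prediction, with x extent -52 to 51 mm. Descend and grip.

{"method": "servo_tool", "body": {"rows": [{"dx": 0, "dy": -0.003, "dz": 0.03, "rx": 0.002, "ry": -0.003, "rz": 0.002, "grip": 0.3}, {"dx": 0, "dy": 0, "dz": 0.03, "rx": 0, "ry": 0, "rz": 0, "grip": 0.3}, {"dx": 0, "dy": 0, "dz": 0.03, "rx": 0, "ry": 0, "rz": 0, "grip": 0.3}, {"dx": 0, "dy": 0, "dz": 0.025, "rx": 0, "ry": 0, "rz": 0, "grip": 0.3}, {"dx": 0, "dy": 0, "dz": 0.017, "rx": 0, "ry": 0, "rz": 0, "grip": 0.3}, {"dx": 0, "dy": 0, "dz": 0, "rx": 0, "ry": 0, "rz": 0, "grip": 0.3}]}}

```text
time: 4.95
ee_pos: [0.6922, -0.1323, 0.1263]
orientation: [-0.003, -0.013, 0.954, 0.301]
force: [0.3, -0.1, -0.1]
gripper_width: 0.0617
grasp_force: 0.0
```

{"method": "servo_tool", "body": {"rows": [{"dx": 0, "dy": 0, "dz": 0, "rx": 0, "ry": 0, "rz": 0, "grip": -1}, {"dx": 0, "dy": 0, "dz": 0, "rx": 0, "ry": 0, "rz": 0, "grip": -1}, {"dx": 0, "dy": 0, "dz": 0, "rx": 0, "ry": 0, "rz": 0, "grip": -1}, {"dx": 0, "dy": 0, "dz": 0, "rx": 0, "ry": 0, "rz": 0, "grip": -1}, {"dx": 0, "dy": 0, "dz": 0, "rx": 0, "ry": 0, "rz": 0, "grip": -1}, {"dx": 0, "dy": 0, "dz": 0, "rx": 0, "ry": 0, "rz": 0, "grip": -1}], "squeeze": 40}}

```text
time: 5.7
ee_pos: [0.6922, -0.1307, 0.1277]
orientation: [-0.003, -0.013, 0.953, 0.303]
force: [-2.5, 8.4, 6.6]
gripper_width: 0.01
grasp_force: 40.0
```

```bash
python3 - <<'E'
from h import *
T=tool(0); need(G+.0188*T[:,2],T)
# arc rows: constant per-row tool-frame motion: rotation about hinge
hg=G+.214*SX-.042*ZZ; tcp=G+.0188*T[:,2]
r=T.T@(hg-tcp); print("hinge in tool coords",r, hg)
for d in (.04,.06):
    M=R.from_rotvec([d,0,0]).as_matrix(); print(d,"shift per row",r-M@r)
E
```

```text
shift tool [0.0004 0.0001 0.0015] rot [0.005  0.0017 0.0004] pos [ 0.6922 -0.1307  0.1277] t 5.7 w 0.009978677099832392 F [-2.5  8.4  6.6] j [-0.48  0.46  1.48  0.53  1.53 -2.19]
hinge in tool coords [-5.93584924e-18  1.51208327e-01  1.38349743e-01] [0.68601035 0.07341616 0.1       ]
0.04 shift per row [ 0.          0.00565346 -0.00593606]
0.06 shift per row [ 0.         0.0085681 -0.0088181]
```

{"method": "servo_tool", "body": {"rows": [{"dx": 0, "dy": 0.0045, "dz": -0.003, "rx": 0.02, "ry": 0, "rz": 0, "grip": -1}, {"dx": 0, "dy": 0.0057, "dz": -0.0059, "rx": 0.04, "ry": 0, "rz": 0, "grip": -1}, {"dx": 0, "dy": 0.0057, "dz": -0.0059, "rx": 0.04, "ry": 0, "rz": 0, "grip": -1}, {"dx": 0, "dy": 0.0057, "dz": -0.0059, "rx": 0.04, "ry": 0, "rz": 0, "grip": -1}, {"dx": 0, "dy": 0.0057, "dz": -0.0059, "rx": 0.04, "ry": 0, "rz": 0, "grip": -1}, {"dx": 0, "dy": 0.0057, "dz": -0.0059, "rx": 0.04, "ry": 0, "rz": 0, "grip": -1}]}}

```text
time: 6.45
ee_pos: [0.6919, -0.1199, 0.1713]
orientation: [-0.001, -0.013, 0.981, 0.193]
force: [4.3, 1.5, -5.6]
gripper_width: 0.0096
grasp_force: 40.0
```

```bash
cat > chk.py <<'E'
from h import *
s=sense(); T0=tool(0); hg=G+.214*SX-.042*ZZ
C=q2R(s["orientation"]); gp=s["ee_pos"]-.0188*C[:,2]; d=gp-hg
th=np.arctan2(d[2],-d@SX)-np.arctan2(.042,.214)
print("theta pos",th,"radius",np.hypot(d[2],d@SX),"vs",np.hypot(.214,.042),"theta ori",np.radians(35)-np.arctan2(C[:,2]@SX,-C[2,2]))
T=tool(th); need(hg+R.from_rotvec(SY*th).as_matrix()@(G-hg)+.0188*T[:,2],T,s); print(s["torque"],s["grasp_force"])
E
python3 chk.py
```

```text
theta pos 0.22276300915491942 radius 0.21930507412036687 vs 0.21808255317654368 theta ori 0.22225703296201976
shift tool [0.0004 0.0008 0.0009] rot [ 0.0005  0.0029 -0.0014] pos [ 0.6919 -0.1199  0.1713] t 6.45 w 0.009595249021603742 F [ 4.3  1.5 -5.6] j [-0.39  0.34  1.51  0.36  1.47 -2.06]
[ 0.66508926 -0.61617632 -0.23457985] 40.024627447128296
```

{"method": "servo_tool", "body": {"rows": [{"dx": 0, "dy": 0.0042, "dz": -0.0044, "rx": 0.03, "ry": 0, "rz": 0, "grip": -1}, {"dx": 0, "dy": 0.0042, "dz": -0.0044, "rx": 0.03, "ry": 0, "rz": 0, "grip": -1}, {"dx": 0, "dy": 0.0042, "dz": -0.0044, "rx": 0.03, "ry": 0, "rz": 0, "grip": -1}, {"dx": 0, "dy": 0.0042, "dz": -0.0044, "rx": 0.03, "ry": 0, "rz": 0, "grip": -1}, {"dx": 0, "dy": 0.0042, "dz": -0.0044, "rx": 0.03, "ry": 0, "rz": 0, "grip": -1}, {"dx": 0, "dy": 0.0042, "dz": -0.0044, "rx": 0.03, "ry": 0, "rz": 0, "grip": -1}, {"dx": 0, "dy": 0.0042, "dz": -0.0044, "rx": 0.03, "ry": 0, "rz": 0, "grip": -1}, {"dx": 0, "dy": 0.0042, "dz": -0.0044, "rx": 0.03, "ry": 0, "rz": 0, "grip": -1}]}}

```text
time: 7.45
ee_pos: [0.6913, -0.0979, 0.2146]
orientation: [0.0, -0.013, 0.997, 0.074]
force: [4.1, 1.0, -3.9]
gripper_width: 0.0101
grasp_force: 40.1
```

```bash
python3 chk.py
```

```text
theta pos 0.4588952735101045 radius 0.21931892340593198 vs 0.21808255317654368 theta ori 0.4617949305701218
shift tool [0.0005 0.0009 0.0009] rot [-0.0029  0.0027 -0.0022] pos [ 0.6913 -0.0979  0.2146] t 7.45 w 0.010121777774861217 F [ 4.1  1.  -3.9] j [-0.28  0.25  1.52  0.14  1.42 -1.9 ]
[ 1.37756067 -0.54776079 -0.00824311] 40.062793493270874
```

{"method": "servo_tool", "body": {"rows": [{"dx": 0, "dy": 0.0042, "dz": -0.0044, "rx": 0.03, "ry": 0, "rz": 0, "grip": -1}, {"dx": 0, "dy": 0.0042, "dz": -0.0044, "rx": 0.03, "ry": 0, "rz": 0, "grip": -1}, {"dx": 0, "dy": 0.0042, "dz": -0.0044, "rx": 0.03, "ry": 0, "rz": 0, "grip": -1}, {"dx": 0, "dy": 0.0042, "dz": -0.0044, "rx": 0.03, "ry": 0, "rz": 0, "grip": -1}, {"dx": 0, "dy": 0.0042, "dz": -0.0044, "rx": 0.03, "ry": 0, "rz": 0, "grip": -1}, {"dx": 0, "dy": 0.0042, "dz": -0.0044, "rx": 0.03, "ry": 0, "rz": 0, "grip": -1}, {"dx": 0, "dy": 0.0042, "dz": -0.0044, "rx": 0.03, "ry": 0, "rz": 0, "grip": -1}, {"dx": 0, "dy": 0.0042, "dz": -0.0044, "rx": 0.03, "ry": 0, "rz": 0, "grip": -1}]}}

```text
time: 8.45
ee_pos: [0.6905, -0.0662, 0.2517]
orientation: [0.002, -0.013, 0.999, -0.046]
force: [0.2, 1.5, 3.8]
gripper_width: 0.0101
grasp_force: 40.1
```

```bash
python3 chk.py
```

```text
theta pos 0.6964545929257822 radius 0.21927927341787012 vs 0.21808255317654368 theta ori 0.7023084740058363
shift tool [0.0005 0.0009 0.0009] rot [-0.0059  0.0026 -0.0028] pos [ 0.6905 -0.0662  0.2517] t 8.45 w 0.0101262985836646 F [0.2 1.5 3.8] j [-0.14  0.19  1.51 -0.09  1.42 -1.72]
[1.77452638 0.16002181 0.09079411] 40.120768547058105
```

{"method": "servo_tool", "body": {"rows": [{"dx": 0, "dy": 0.0042, "dz": -0.0044, "rx": 0.03, "ry": 0, "rz": 0, "grip": -1}, {"dx": 0, "dy": 0.0042, "dz": -0.0044, "rx": 0.03, "ry": 0, "rz": 0, "grip": -1}, {"dx": 0, "dy": 0.0042, "dz": -0.0044, "rx": 0.03, "ry": 0, "rz": 0, "grip": -1}, {"dx": 0, "dy": 0.0042, "dz": -0.0044, "rx": 0.03, "ry": 0, "rz": 0, "grip": -1}, {"dx": 0, "dy": 0.0042, "dz": -0.0044, "rx": 0.03, "ry": 0, "rz": 0, "grip": -1}, {"dx": 0, "dy": 0, "dz": 0, "rx": 0, "ry": 0, "rz": 0, "grip": -1}, {"dx": 0, "dy": 0, "dz": 0, "rx": 0, "ry": 0, "rz": 0, "grip": -1}, {"dx": 0, "dy": 0, "dz": 0, "rx": 0, "ry": 0, "rz": 0, "grip": -1}]}}

```text
time: 9.45
ee_pos: [0.6899, -0.0424, 0.2705]
orientation: [0.003, -0.012, 0.993, -0.12]
force: [-0.9, 1.6, 6.2]
gripper_width: 0.0097
grasp_force: 40.1
```

{"method": "servo_tool", "body": {"rows": [{"dx": 0, "dy": 0, "dz": 0, "rx": 0, "ry": 0, "rz": 0, "grip": -1}, {"dx": 0, "dy": 0, "dz": 0, "rx": 0, "ry": 0, "rz": 0, "grip": -1}, {"dx": 0, "dy": 0, "dz": 0, "rx": 0, "ry": 0, "rz": 0, "grip": -1}, {"dx": 0, "dy": 0, "dz": 0, "rx": 0, "ry": 0, "rz": 0, "grip": -1}]}}

```text
time: 9.95
ee_pos: [0.6899, -0.0425, 0.2705]
orientation: [0.003, -0.012, 0.993, -0.12]
force: [-1.3, 1.7, 6.1]
gripper_width: 0.0101
grasp_force: 40.1
```

```bash
python3 chk.py; python3 - <<'E'
from h import *
f=grab_frame("top"); np.save("top_c2.npy",cloud(f)); im=f["pixels"][:,:,::-1]; a=cv2.resize(im[150:230,215:390],None,fx=4,fy=4)
g=grab_frame("scene")["pixels"][:,:,::-1]; b=cv2.resize(g[160:280,230:390],(700,525)) [:280+245]
cv2.imwrite("pics/up.png",np.vstack([a[:, :700],b])[:600+245][:845] if 0 else cv2.resize(np.vstack([a[:,:700],b]),(497,600)))
E
```

```text
theta pos 0.8437123961037531 radius 0.21922825946877572 vs 0.21808255317654368 theta ori 0.8518881113992347
shift tool [0.0006 0.001  0.0008] rot [-0.0082  0.0025 -0.0032] pos [ 0.6899 -0.0425  0.2705] t 9.95 w 0.010093072548022474 F [-1.3  1.7  6.1] j [-0.04  0.18  1.51 -0.24  1.44 -1.6 ]
[ 1.58165965  0.31791098 -0.01755154] 40.111674070358276
```

View pics/up.png

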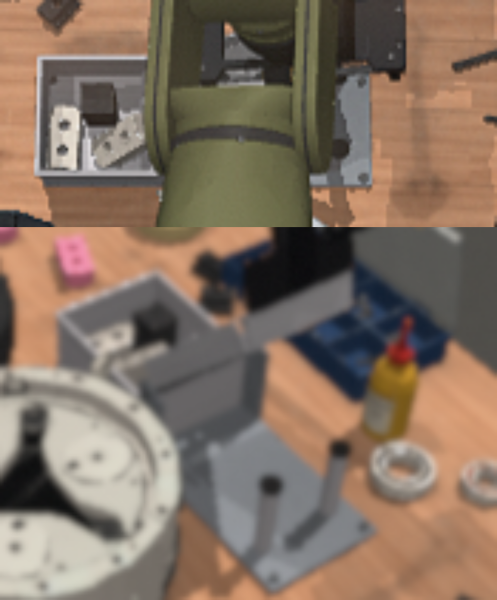

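All three jaws show in the bin: two light ones at (65,138) and (125,140), the black one at (98,103). A quick check of their heights and whether they are within the bin outline.

```bash
python3 - <<'E'
from h import *
c=np.load("top_c2.npy"); s=700/497
hg=G+.214*SX-.042*ZZ; b=hg+.085*SX; b[2]=.011
for n,(x,y) in dict(l1=(65,138),l2=(120,142),l2r=(140,122),blk=(98,103)).items():
    u=int(215+x*s/4); v=int(150+y*(845/600 if 0 else (320+525)/600)/4); d=c[v,u]-b
    print(n,u,v,"bin x",round(d@SX,3),"y",round(d@SY,3),"z",round(d[2],3))
E
```

```text
l1 237 198 bin x 0.056 y 0.013 z 0.021
l2 257 199 bin x -0.009 y 0.022 z 0.051
l2r 264 192 bin x -0.03 y 0.002 z 0.059
blk 249 186 bin x 0.015 y -0.014 z 0.07
```

Jaws are well inside the bin. Lowering now.

{"method": "servo_tool", "body": {"rows": [{"dx": 0, "dy": -0.0027, "dz": 0.003, "rx": -0.02, "ry": 0, "rz": 0, "grip": -1}, {"dx": 0, "dy": -0.0054, "dz": 0.0062, "rx": -0.04, "ry": 0, "rz": 0, "grip": -1}, {"dx": 0, "dy": -0.0054, "dz": 0.0062, "rx": -0.04, "ry": 0, "rz": 0, "grip": -1}, {"dx": 0, "dy": -0.0054, "dz": 0.0062, "rx": -0.04, "ry": 0, "rz": 0, "grip": -1}, {"dx": 0, "dy": -0.0054, "dz": 0.0062, "rx": -0.04, "ry": 0, "rz": 0, "grip": -1}, {"dx": 0, "dy": -0.0054, "dz": 0.0062, "rx": -0.04, "ry": 0, "rz": 0, "grip": -1}, {"dx": 0, "dy": -0.0054, "dz": 0.0062, "rx": -0.04, "ry": 0, "rz": 0, "grip": -1}, {"dx": 0, "dy": -0.0054, "dz": 0.0062, "rx": -0.04, "ry": 0, "rz": 0, "grip": -1}]}}

```text
time: 11.05
ee_pos: [0.691, -0.0879, 0.2284]
orientation: [0.001, -0.013, 0.999, 0.03]
force: [0.4, 1.0, 5.5]
gripper_width: 0.0102
grasp_force: 40.1
```

{"method": "servo_tool", "body": {"rows": [{"dx": 0, "dy": -0.0054, "dz": 0.0062, "rx": -0.04, "ry": 0, "rz": 0, "grip": -1}, {"dx": 0, "dy": -0.0054, "dz": 0.0062, "rx": -0.04, "ry": 0, "rz": 0, "grip": -1}, {"dx": 0, "dy": -0.0054, "dz": 0.0062, "rx": -0.04, "ry": 0, "rz": 0, "grip": -1}, {"dx": 0, "dy": -0.0054, "dz": 0.0062, "rx": -0.04, "ry": 0, "rz": 0, "grip": -1}, {"dx": 0, "dy": -0.0054, "dz": 0.0062, "rx": -0.04, "ry": 0, "rz": 0, "grip": -1}, {"dx": 0, "dy": -0.0054, "dz": 0.0062, "rx": -0.04, "ry": 0, "rz": 0, "grip": -1}, {"dx": 0, "dy": -0.0054, "dz": 0.0062, "rx": -0.04, "ry": 0, "rz": 0, "grip": -1}, {"dx": 0, "dy": -0.0054, "dz": 0.0062, "rx": -0.04, "ry": 0, "rz": 0, "grip": -1}]}}

```text
time: 12.05
ee_pos: [0.6919, -0.1203, 0.1707]
orientation: [-0.001, -0.013, 0.982, 0.19]
force: [0.9, -1.2, 6.0]
gripper_width: 0.01
grasp_force: 40.1
```

```bash
python3 chk.py
```

```text
theta pos 0.21988771870888257 radius 0.21926579599273505 vs 0.21808255317654368 theta ori 0.22903549631788972
shift tool [0.0005 0.001  0.0008] rot [-0.0091  0.0028 -0.0019] pos [ 0.6919 -0.1203  0.1707] t 12.05 w 0.01002092683388469 F [ 0.9 -1.2  6. ] j [-0.39  0.34  1.51  0.35  1.46 -2.06]
[ 1.3540249  -0.1826356  -0.05854896] 40.126853585243225
```

{"method": "servo_tool", "body": {"rows": [{"dx": 0, "dy": -0.0054, "dz": 0.0062, "rx": -0.04, "ry": 0, "rz": 0, "grip": -1}, {"dx": 0, "dy": -0.0054, "dz": 0.0062, "rx": -0.04, "ry": 0, "rz": 0, "grip": -1}, {"dx": 0, "dy": -0.0054, "dz": 0.0062, "rx": -0.04, "ry": 0, "rz": 0, "grip": -1}, {"dx": 0, "dy": -0.0041, "dz": 0.0046, "rx": -0.03, "ry": 0, "rz": 0, "grip": -1}, {"dx": 0, "dy": -0.0027, "dz": 0.003, "rx": -0.02, "ry": 0, "rz": 0, "grip": -1}, {"dx": 0, "dy": -0.0027, "dz": 0.003, "rx": -0.02, "ry": 0, "rz": 0, "grip": -1}, {"dx": 0, "dy": -0.0014, "dz": 0.0015, "rx": -0.01, "ry": 0, "rz": 0, "grip": -1}, {"dx": 0, "dy": 0, "dz": 0, "rx": 0, "ry": 0, "rz": 0, "grip": -1}]}}

```text
time: 13.05
ee_pos: [0.6922, -0.1304, 0.1309]
orientation: [-0.003, -0.012, 0.958, 0.286]
force: [3.0, -3.7, 4.3]
gripper_width: 0.0101
grasp_force: 40.1
```

```bash
python3 chk.py
```

```text
theta pos 0.020389839747227217 radius 0.21928258007424806 vs 0.21808255317654368 theta ori 0.029892399877626374
shift tool [0.0005 0.001  0.0009] rot [-0.0095  0.003  -0.0012] pos [ 0.6922 -0.1304  0.1309] t 13.05 w 0.010064338670631612 F [ 3.  -3.7  4.3] j [-0.47  0.44  1.49  0.51  1.52 -2.17]
[ 0.96415189 -0.27987115 -0.2793323 ] 40.14350652694702
```

{"method": "servo_tool", "body": {"rows": [{"dx": 0, "dy": -0.0014, "dz": 0.0015, "rx": -0.01, "ry": 0, "rz": 0, "grip": -1}, {"dx": 0, "dy": -0.0014, "dz": 0.0015, "rx": -0.01, "ry": 0, "rz": 0, "grip": -1}, {"dx": 0, "dy": 0, "dz": 0, "rx": 0, "ry": 0, "rz": 0, "grip": -1}, {"dx": 0, "dy": 0, "dz": 0, "rx": 0, "ry": 0, "rz": 0, "grip": -1}]}}

```text
time: 13.55
ee_pos: [0.6922, -0.1309, 0.1276]
orientation: [-0.003, -0.013, 0.955, 0.296]
force: [1.9, -4.9, 6.2]
gripper_width: 0.0101
grasp_force: 40.1
```

```bash
python3 chk.py
```

```text
theta pos 0.003935301560444915 radius 0.21928919505710692 vs 0.21808255317654368 theta ori 0.00928003629994334
shift tool [0.0005 0.0009 0.0009] rot [-0.0053  0.003  -0.0007] pos [ 0.6922 -0.1309  0.1276] t 13.55 w 0.010081248768368974 F [ 1.9 -4.9  6.2] j [-0.47  0.45  1.49  0.52  1.52 -2.18]
[ 1.05878996 -0.11435717 -0.0947361 ] 40.08265256881714
```

The tray is back at its initial height. Release, then retreat.

{"method": "servo_tool", "body": {"rows": [{"dx": 0, "dy": 0, "dz": 0, "rx": 0, "ry": 0, "rz": 0, "grip": 0.2}, {"dx": 0, "dy": 0, "dz": 0, "rx": 0, "ry": 0, "rz": 0, "grip": 0.2}, {"dx": 0, "dy": 0, "dz": 0, "rx": 0, "ry": 0, "rz": 0, "grip": 0.2}, {"dx": 0, "dy": 0, "dz": 0, "rx": 0, "ry": 0, "rz": 0, "grip": 0.2}]}}

```text
time: 14.05
ee_pos: [0.6919, -0.1306, 0.1265]
orientation: [-0.003, -0.013, 0.955, 0.296]
force: [0.1, -0.3, 0.7]
gripper_width: 0.0445
grasp_force: 0.0
```

{"method": "servo_tool", "body": {"rows": [{"dx": 0, "dy": 0, "dz": -0.025, "rx": 0, "ry": 0, "rz": 0, "grip": 0.2}, {"dx": 0, "dy": 0, "dz": -0.04, "rx": 0, "ry": 0, "rz": 0, "grip": 0.2}, {"dx": 0, "dy": 0, "dz": -0.04, "rx": 0, "ry": 0, "rz": 0, "grip": 0.2}, {"dx": 0, "dy": 0, "dz": -0.04, "rx": 0, "ry": 0, "rz": 0, "grip": 0.2}, {"dx": 0, "dy": 0, "dz": -0.03, "rx": 0, "ry": 0, "rz": 0, "grip": 0.2}, {"dx": 0, "dy": 0, "dz": 0, "rx": 0, "ry": 0, "rz": 0, "grip": 0.2}, {"dx": 0, "dy": 0, "dz": 0, "rx": 0, "ry": 0, "rz": 0, "grip": 0.2}]}}

```text
time: 14.92
ee_pos: [0.6941, -0.229, 0.2699]
orientation: [-0.004, -0.012, 0.955, 0.296]
force: [0.6, 0.1, -0.1]
gripper_width: 0.0569
grasp_force: 0.0
```

```bash
python3 wv.py pics/w3.png
```

```text
shift tool [-0.0003 -0.0004  0.0444] rot [-0.0089  0.0013 -0.0017] pos [ 0.6941 -0.229   0.2699] t 14.925 w 0.056852174407857545 F [ 0.6  0.1 -0.1] j [-0.58  0.45  1.25  0.5   1.79 -2.15]
388 plate in grip frame x,y,z pct [[-0.0552, -0.0053, -0.0232], [-0.0492, -0.0053, -0.0225], [0.0259, -0.0034, -0.0212], [0.0499, 0.0013, -0.0199], [0.0511, 0.0022, -0.0099]]
y vs x slope [ 0.02054734 -0.0031563 ]
276 285 147 256
```

View pics/w3.png

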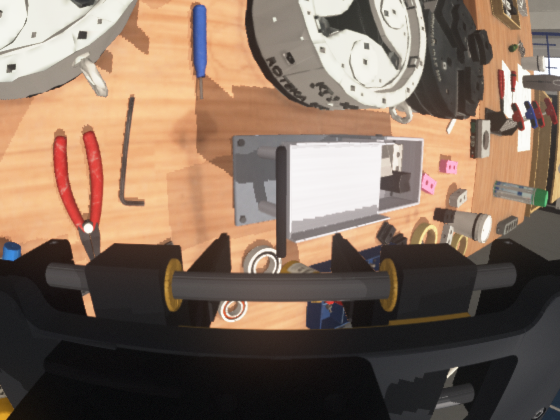

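The tray (285-380, 145-235) is empty and down, the jaws are in the bin at about (395,170), and the bystanders haven't moved. The plate edge is back at its original height, so I hand in.

```bash
python3 -c "
from h import *
print(close_job())"
```

```text
the job is handed in; nothing more can be done
None
```

I tipped all three soft jaws into the catch bin, lowered the tray gently onto its rest pillars, released it and handed the job in at about 15 s of robot time; no verdict came back.

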